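# Slip the spacer onto the shelf's levelling foot

### The job

Two levelling feet for the storage shelves stand on the basement bench, and one already wears its spacer collar. Slide the loose, large open C-shaped spacer sideways through its gap onto the bare foot's stem, under the wide head, so that its ring surrounds the stem roughly centred and lies flat on the foot's round base plate, and let go.

Things in the scene. Friction and masses are not known exactly. Their poses are not given: they have to be found in the camera images.
- spacer_ring (a point): Spacer to fit: loose off-white plastic C lying flat, about 70 g, 80 mm outside, 56 mm inside, 18 mm thick, gap 40 mm wide. Point: centre of the C's ring, 9 mm above its underside; x points out through the middle of the gap, z up. Not to be used: a closed ring of the same size and tab, and a smaller C (50 mm outside, 12 mm gap, too narrow for the stem).
- spacer_tab (a point): Where to grip the spacer: its straight tab opposite the gap, 20 mm wide (across y), 28 mm high from the C's underside, running from 49 to 94 mm from the ring's centre along -x. Point: on the tab, 72 mm from the ring's centre, 14 mm above the underside. Axes as spacer_ring.
- foot_stem (a point): Bare foot, fixed: round base plate 120 mm wide, 8 mm thick; upright stem 18 mm in diameter, free from 8 to 48 mm above the bench; head 70 mm wide, top at 60 mm, too wide for the spacer to pass over. Point: stem axis at the plate's upper face, z up. The spacer may come from any side; the bench is free on the robot's side (-x). The other foot already wears its spacer.
There are look-alikes about, which are no part of the job. What is shaped like the part that bears foot_stem but purple is not meant.

How it is judged (in metres and radians):
At the end, for the whole second after the job is handed in: The spacer's ring is round the bare foot's stem, its centre within 16 mm of the stem's axis, lying flat on the base plate (ring centre 5 to 12.5 mm above the plate, tilt under 7 degrees), released and at rest (horizontal distance between spacer_ring and foot_stem below 0.016 m and z of spacer_ring in the frame of foot_stem between 0.005 and 0.0125 m and angle between spacer_ring's own z axis and vertical below 0.12 rad and not (contact force between spacer and the fingers above 0.05 N) and linear speed of spacer below 0.02 m/s); the robot touches nothing.
It also fails if it takes over 38 s, if anything falls off the work surface, if the arm or the gripper's body presses on something with over 40 N, if the wrist force passes 120 N, or if a joint passes its speed limit or range.

### The arm

A 6-joint arm with a two-finger parallel gripper is mounted at the origin on the work surface. World frame = base frame: x ahead of the robot, y to its left, z up, the work surface at z = 0. Lengths are in mm, angles in rad, forces in N, time in s.
With the tool pointing down it reaches from about 350 to 875 mm from the base axis. Payload 4.2 kg.
Tool frame: the origin (TCP) lies at the very end of the fingers, on their centre line; the grasp point (between the pads) lies 19 mm behind it; z points along the fingers, y is the direction in which the jaws open and shut (so a half turn about z gives the same grasp; the last joint's range is limited). The gripper opens to 85 mm and grips with 20 to 120 N. Pads are 22 mm wide; open, the fingers measure 114 mm over their backs; the gripper's body (76 mm by 85 mm) begins 54 mm behind the grasp point. The pads swing forward as they close: fully open they stand 13 mm farther back than shut.
Start: joints at [0.259, 0.385, 0.008, 0, -1.194, -0.259], TCP at [624.979, 0.025, 231.312] pointing down, gripper open.
Joint ranges: [-3.14, 3.14], [-1.21, 2.06], [-1.07, 1.41], [-3.16, 2.05], [-2.99, -0.16], [-3.1, 3.1]. Speed limits (rad/s): [2.79, 2.79, 3.14, 3.14, 3.14, 3.14].

### API

Orientations are given as a unit quaternion [x, y, z, w].
In Python, from bench import arm gives the robot as it stands.
- The arm moves only by the tool apply_moves, never from a script. Its argument "plan" is one flat list of numbers, 5 for each row, row after row: the gripper's target within -1 to 1 (shut at 1, half-way at 0, fully open at -1), then the shift along the world's x, y, z in m, then the turn about the world's z in degrees. A call has 1 to 8 rows; each row is the pose to reach, as a shift and turn from the pose commanded when the call began; what a row does not reach only later rows make up. A row lasts 1/12 s, in which the tool goes at most 41.7 mm and 7.16 degrees, less where a joint would pass 70% of its speed; a pose out of reach is approached as far as the arm can. A call with a gripper value outside its range is refused whole. The fingers move at their own pace and stop on an object; the grip force is fixed at half the most. Time passes only in rows, so rows that repeat a pose let the fingers close. It gives the time, the measured TCP pose, the force and the opening at its end, in the units of the state.
- arm.read_state(): the state, without advancing time (a new reading comes with each control period).
- arm.get_image(name): name is "scene" or "side" or "wrist"; returns a dict with "color" (420x560x3 uint8, red, green, blue), "range_z" (420x560 float32, mm along the optical axis (not along the pixel's ray), 0 where there is no reading), "camera_matrix" (3x3 intrinsics, pixels), "camera_from_world" (4x4, takes a point from world to camera coordinates); the wrist camera has in their place "mount" (4x4, takes a point from camera to tool coordinates, whose origin is the TCP and whose axes are the flange's). Camera axes: x right, y down, z forward; pixel columns grow to the right and rows downward; lengths in mm; the calibration is good to about 2 mm. A picture is of the moment at which its call begins: read the wrist's pose just before it.
- arm.job_done(): hands the job in, once; it reports no verdict.
The state is a dict: "clock": time; "joints": joint angles; "joint_vel": joint speeds; "joint_efforts": joint torques, N m; "position": TCP position; "ee_rot": TCP orientation; "contact_force": force on the tool from outside, world axes, zero at the start; "wrist_torque": the same for the moment, N m; "gripper_width": finger opening in mm.
Only numpy, scipy, OpenCV 4.12 (cv2) and the standard library are available. Lean on these libraries where they do the work, as an engineer would, in place of code of your own. Each camera call takes 0.05 s, during which the arm holds its last target.

## Working session

There is one attempt and no reset: what is moved stays moved. The work goes in short steps, Python scripts to look and compute and a tool call to move; the robot and the scene stay as the last step left them, time stands still between calls to the robot, and variables do not carry over. Pictures are saved under pics/ and viewed, and the job is handed in when it is done.

Besides the shell and the picture viewer there is one more tool, called after "Request:" in YAML: its name, and indented under it one key for each argument. apply_moves: Moves the arm, as the interface text tells. Its arguments: {"type":"object","properties":{"plan":{"type":"array","items":{"type":"number"}}},"required":["plan"]}

```bash
ls; mkdir -p pics; cat > h.py <<'E'
import numpy as np, cv2
from bench import arm
def snap(n,f):
    im=arm.get_image(n); cv2.imwrite('pics/'+f+'.png',im['color'][:,:,::-1]); np.savez('pics/'+f+'.npz',**{k:v for k,v in im.items()}); return im
def w(im,u,v,z=None,d=None):
    K=im['camera_matrix'];T=np.linalg.inv(im['camera_from_world'])
    r=np.linalg.inv(K)@np.array([u,v,1.]); 
    if z is None:
        d=d or float(im['range_z'][int(round(v)),int(round(u))]); return (T@np.r_[r*d,1])[:3]
    o=T[:3,3]; q=T[:3,:3]@r; return o+q*(z-o[2])/q[2]
def ld(f): return dict(np.load('pics/'+f+'.npz'))
E
python3 - <<'E'
from h import *
print(arm.read_state())
for n in('scene','side','wrist'): snap(n,n+'0')
E
```

```text
pics
{'clock': 0.0, 'joints': array([ 2.58594943e-01,  3.85541851e-01,  6.60565203e-03, -4.98534474e-04,
       -1.19395616e+00, -2.58599737e-01]), 'joint_vel': array([ 0.00030788, -0.00186656,  0.00148041, -0.00013935,  0.00045499,
       -0.00103771]), 'joint_efforts': array([-9.55001960e-04, -3.92286408e+01,  1.88399577e+01,  4.18616563e+00,
       -4.72148502e-03,  8.27910434e-07]), 'position': array([6.24418109e+02, 1.62998428e-02, 2.30222611e+02]), 'ee_rot': array([-0.70703964,  0.7071731 ,  0.00072718, -0.00078944]), 'contact_force': array([0.19191546, 0.59263259, 0.2670181 ]), 'wrist_torque': array([ 0.04825044, -0.0248066 ,  0.04924738]), 'gripper_width': 85.43958355877918}
```

View pics/scene0.png

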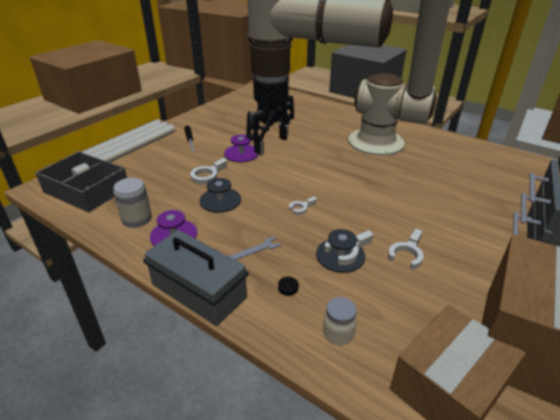

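View pics/side0.png

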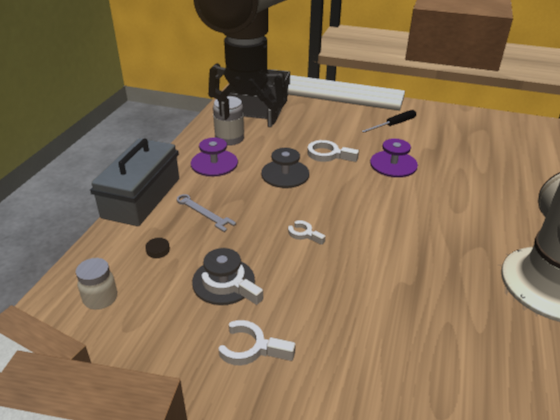

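View pics/wrist0.png

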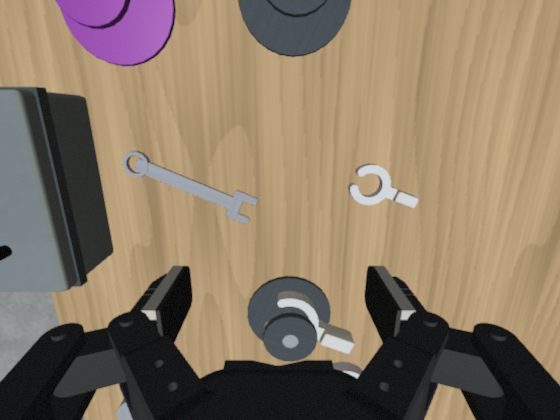

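Side view: closed ring at (324,150), small C at (301,230), large open C at (245,342), and the worn collar at (223,278). The spacer I want is the one at (245,342), since it is large, loose and open. The feet are purple at (213,157) and (396,157), dark wearing its collar at (222,270), and dark and bare at (285,167). The bare dark one is the target. I'll confirm both in enlarged crops.

```bash
python3 - <<'E'
from h import *
s=ld('side0')['color'][:,:,::-1]
a=cv2.resize(s[305:380,200:310],None,fx=5,fy=5,interpolation=cv2.INTER_CUBIC)
b=cv2.resize(s[140:195,245:365],None,fx=5,fy=5,interpolation=cv2.INTER_CUBIC)
o=np.zeros((375+275-55,600,3),np.uint8); o[:320,:550]=a[:320]; o[320:595]=b
cv2.imwrite('pics/crop1.png',o)
s=ld('scene0')['color'][:,:,::-1]
a=cv2.resize(s[220:275,370:450],None,fx=6,fy=6,interpolation=cv2.INTER_CUBIC)
b=cv2.resize(s[170:215,190:250],None,fx=6,fy=6,interpolation=cv2.INTER_CUBIC)
o=np.zeros((600,480,3),np.uint8); o[:330]=a; o[330:600,:360]=b
cv2.imwrite('pics/crop2.png',o)
E
```

```text
(no output)
```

View pics/crop1.png

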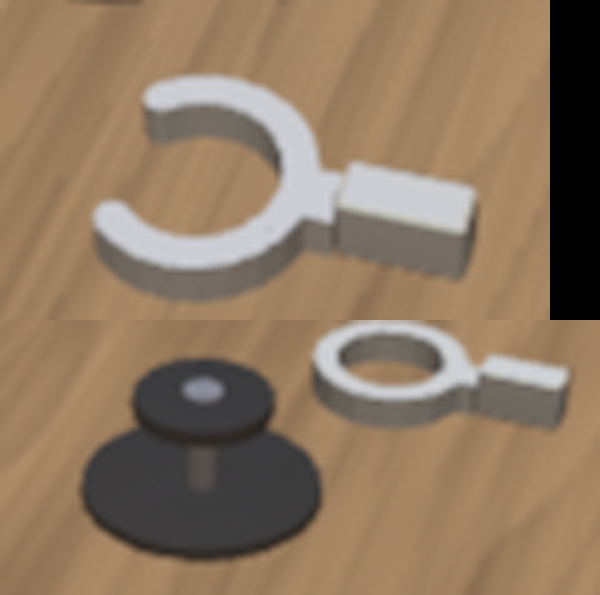

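View pics/crop2.png

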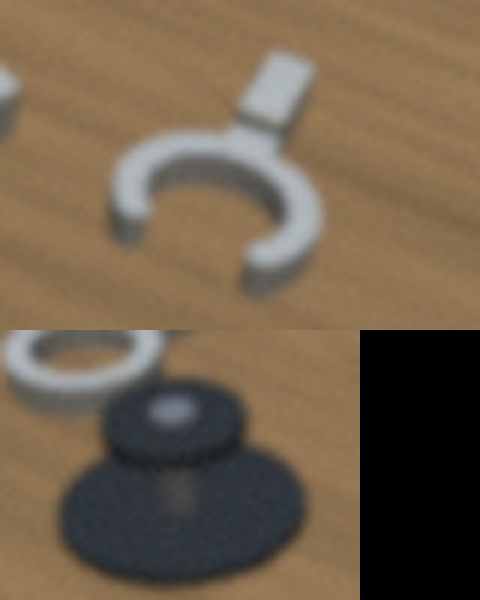

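```bash
cat >> h.py <<'E'
def cloud(im):
    K=im['camera_matrix'];T=np.linalg.inv(im['camera_from_world']);d=im['range_z']
    v,u=np.indices(d.shape); P=np.stack([(u-K[0,2])/K[0,0]*d,(v-K[1,2])/K[1,1]*d,d,np.ones_like(d)],-1)@T.T
    P=P[...,:3]; P[d==0]=np.nan; return P
E
python3 - <<'E'
from h import *
def fitc(p):
    A=np.c_[2*p[:,:2],np.ones(len(p))]; s=np.linalg.lstsq(A,(p[:,:2]**2).sum(1),rcond=None)[0]; return s[:2],np.sqrt(s[2]+s[0]**2+s[1]**2)
for n,box,fb in (('side0',(305,380,200,310),(140,195,255,315)),('scene0',(225,275,380,430),(172,215,195,245))):
    im=ld(n);P=cloud(im)
    c=im['color'].astype(int)
    r=slice(*box[:2]),slice(*box[2:])
    p=P[r];cc=c[r];m=(cc.min(-1)>120)&(cc.max(-1)-cc.min(-1)<40)
    q=p[m]; print(n,'white',len(q),np.nanpercentile(q[:,2],[5,50,95]))
    top=q[(q[:,2]>14)&(q[:,2]<22)]; tab=q[(q[:,2]>24)]
    print(' tab',tab.mean(0),len(tab),'ring',fitc(top), top[:,:2].min(0),top[:,:2].max(0))
    # head
    r=slice(*fb[:2]),slice(*fb[2:]);p=P[r].reshape(-1,3)
    hd=p[(p[:,2]>55)&(p[:,2]<68)]; pl=p[(p[:,2]>4)&(p[:,2]<12)]
    print(' head',len(hd),cv2.minEnclosingCircle(hd[:,:2].astype(np.float32)),np.median(hd[:,2]),'plate',cv2.minEnclosingCircle(pl[:,:2].astype(np.float32)))
im=ld('side0')
for u,v,z in [(270,337.6,28),(295,342.4,28),(292.4,351.8,28),(267.4,347,28),(231,324,18),(222,347.6,18),(285.6,154,60),(261.4,173,8),(309.2,173.6,8)]: print('side',u,v,w(im,u,v,z))
im=ld('scene0')
for u,v,z in [(370+280/6,220+52/6,28),(370+315/6,220+68/6,28),(370+287/6,220+125/6,28),(370+242/6,220+105/6,28),(370+130/6,220+215/6,18),(370+262/6,220+262/6,18),(190+172/6,170+80/6,60)]: print('scene',u,v,w(im,u,v,z))
for n in('scene0','side0'): print(n,np.linalg.inv(ld(n)['camera_from_world'])[:3,3])
E
```

```text
side0 white 987 [-0.15681008 18.47747259 28.80989935]
 tab [453.70041348 322.39413261  27.79010771] 260 ring (array([523.0195227 , 325.36235972]), np.float64(34.67023536798206)) [476.37826345 284.97151305] [554.6768684  365.72620421]
 head 358 ((608.7931518554688, -197.5730743408203), 37.47848892211914) 58.373312879845 plate ((598.6289672851562, -230.32455444335938), 116.46813201904297)
scene0 white 408 [16.54267006 20.38331085 30.96505444]
 tab [456.47781155 324.25027051  29.81610973] 95 ring (array([522.04239562, 327.74294739]), np.float64(34.63854390957508)) [473.69494526 287.99103663] [553.39620938 367.32607475]
 head 294 ((604.7297973632812, -196.26837158203125), 37.608585357666016) 60.197360941310365 plate ((574.02978515625, -231.73037719726562), 128.90594482421875)
side 270 337.6 [474.50992165 314.58759825  28.        ]
side 295 342.4 [432.40277553 311.1856126   28.        ]
side 292.4 351.8 [431.13304636 330.57180845  28.        ]
side 267.4 347 [472.4916925  334.07846209  28.        ]
side 231 324 [550.16190206 299.93534019  18.        ]
side 222 347.6 [545.68893894 351.0500
[... 161 characters left out ...]
2713325 -212.89757828    8.        ]
scene 416.6666666666667 228.66666666666666 [431.59490373 317.2722593   28.        ]
scene 422.5 231.33333333333334 [433.27712701 333.21416293  28.        ]
scene 417.8333333333333 240.83333333333334 [475.93901053 337.34460062  28.        ]
scene 410.3333333333333 237.5 [474.61714793 317.57155586  28.        ]
scene 391.6666666666667 255.83333333333334 [553.39508607 304.41917197  18.        ]
scene 413.6666666666667 263.6666666666667 [548.37535028 357.05824352  18.        ]
scene 218.66666666666666 183.33333333333334 [ 605.72954147 -198.09647916   60.        ]
scene0 [1312.84817072  522.68037925  695.58722624]
side0 [296.25341199 850.4235331  723.26260857]
```

The crops confirm the C at side (245,342) with its gap facing left/+x, and the bare foot at (285,167). The closed ring sits right beside that foot, so I'll map the obstacles before choosing the approach side.

```bash
python3 - <<'E'
from h import *
S=ld('side0')
for n,u,v,z in [('closed ring',323,149,18),('closed tab end',357,152,28),('closed tab near',341,151,28),('purple R',396,146,60),('purple L',213,146,60),('plate L',261.4,173,8),('plate R',309.2,173.6,8),('plate bot',286,184.3,8),('smallC',301,229,15),('smalltab',317,237,20),('worn head',222,258,60),('wornring tab',250,290,34)]: print(n,w(S,u,v,z).round())
P=cloud(S); # overhead height map near foot
h=np.zeros((300,300))
import math
for p in P.reshape(-1,3):
    if np.isfinite(p).all():
        i,j=int((p[0]-400)),int((p[1]+400))
        if 0<=i<300 and 0<=j<300: h[i,j]=max(h[i,j],p[2])
h=cv2.dilate(h,np.ones((3,3)))
cv2.imwrite('pics/hm.png',cv2.resize(np.clip(h*3,0,255).astype(np.uint8)[::-1,::-1],None,fx=2,fy=2))
E
```

```text
closed ring [ 540. -323.   18.]
closed tab end [ 450. -319.   28.]
closed tab near [ 490. -311.   28.]
purple R [ 357. -325.   60.]
purple L [ 787. -180.   60.]
plate L [ 661. -178.    8.]
plate R [ 548. -213.    8.]
plate bot [ 588. -150.    8.]
smallC [506.  10.  15.]
smalltab [466.  31.  20.]
worn head [609. 191.  60.]
wornring tab [541. 228.  34.]
```

View pics/hm.png

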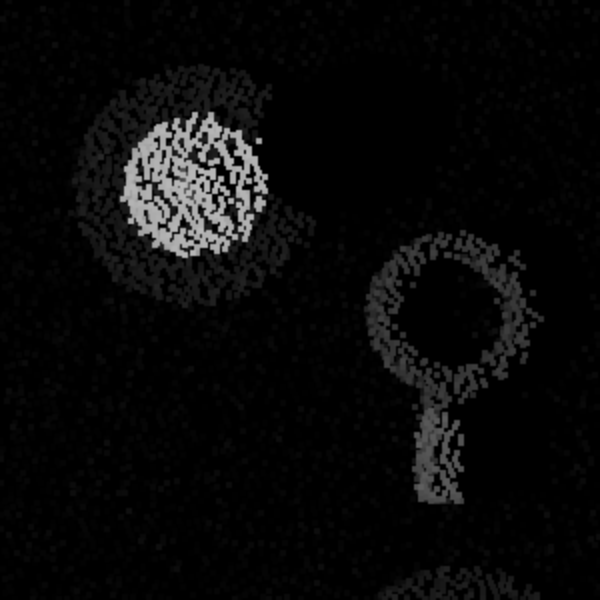

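Request:
apply_moves:
  plan: [-1,-0.022,0.04,-0.01,7,-1,-0.043,0.08,-0.02,14,-1,-0.065,0.12,-0.03,21,-1,-0.086,0.16,-0.04,28,-1,-0.108,0.2,-0.05,35,-1,-0.13,0.24,-0.06,42,-1,-0.15,0.28,-0.07,49,-1,-0.173,0.3225,-0.08,56]

```text
clock: 0.82
position: [469.6, 288.3, 159.5]
ee_rot: [0.957, -0.29, -0.0, 0.0]
contact_force: [0.6, -0.6, 0.2]
gripper_width: 85.2
```

Request:
apply_moves:
  plan: [-1,0,0,-0.01,7,-1,0,0,-0.02,14,-1,0,0,-0.02,21,-1,0,0,-0.02,28,-1,0,0,-0.02,35,-1,0,0,-0.02,38.5,-1,0,0,-0.02,38.5,-1,0,0,-0.02,38.5]

```text
clock: 1.48
position: [470.8, 286.8, 139.7]
ee_rot: [0.999, 0.038, -0.0, 0.0]
contact_force: [-0.6, 0.3, -0.5]
gripper_width: 85.4
```

```bash
python3 - <<'E'
from h import *
s=arm.read_state(); print(s); im=snap('wrist','w1'); print(im['mount'],im['camera_matrix'])
np.savez('pics/w1s.npz',p=s['position'],q=s['ee_rot'])
E
```

```text
{'clock': 1.4833, 'joints': array([ 8.41143050e-01,  3.45863675e-01, -3.02255684e-01, -1.23065931e-04,
       -9.23167704e-01,  8.06482504e-01]), 'joint_vel': array([-0.00031293, -0.00241372,  0.00097151, -0.00055014, -0.00219195,
       -0.00250513]), 'joint_efforts': array([ 2.40511395e-02, -3.45268357e+01,  1.61663514e+01,  3.59174564e+00,
       -9.21315223e-04,  5.06763684e-02]), 'position': array([470.8087984 , 286.78293443, 139.69700331]), 'ee_rot': array([ 9.99263644e-01,  3.83680579e-02, -2.05758595e-04,  1.42394751e-04]), 'contact_force': array([-0.62745376,  0.34230698, -0.54490188]), 'wrist_torque': array([-0.00672986,  0.0227604 , -0.00897305]), 'gripper_width': 85.36203424178665}
[[-3.18366836e-04 -9.52843463e-01 -3.03462081e-01  7.81316025e+01]
 [ 9.99999098e-01 -6.99336640e-04  1.14673898e-03 -3.14552160e-01]
 [-1.30488489e-03 -3.03461442e-01  9.52842826e-01 -1.42249932e+02]
 [ 0.00000000e+00  0.00000000e+00  0.00000000e+00  1.00000000e+00]] [[300.26860334   0.         278.02555163]
 [  0.         300.26860334 210.93311963]
 [  0.           0.           1.        ]]
```

View pics/w1.png

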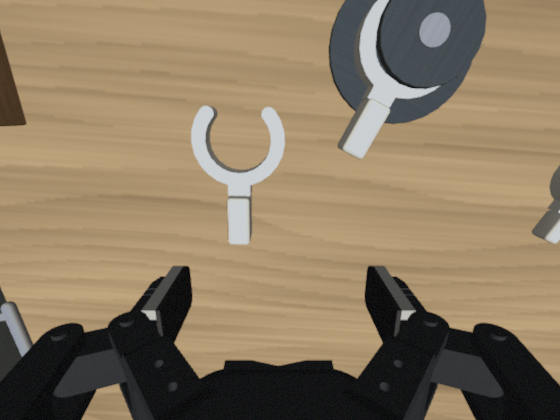

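The wrist view shows the open C at (240,140) with its gap upward. Its tab runs from (239,195) to (239,243), almost parallel to the tool axis.

```bash
cat >> h.py <<'E'
from scipy.spatial.transform import Rotation as R
def wr(f):
    im=ld(f);s=np.load('pics/'+f+'s.npz');T=np.eye(4);T[:3,:3]=R.from_quat(s['q']).as_matrix();T[:3,3]=s['p']
    im['camera_from_world']=np.linalg.inv(T@im['mount']);return im
def ws(f):
    s=arm.read_state();np.savez('pics/'+f+'s.npz',p=s['position'],q=s['ee_rot']);snap('wrist',f);return s
E
python3 - <<'E'
from h import *
im=wr('w1')
for u,v,z in [(229,198,28),(249,198,28),(228.5,244,28),(249,243.5,28),(207,113,18),(269,115,18),(192,141,18),(284,141,18)]: print(u,v,w(im,u,v,z).round(1))
P=cloud(im)[95:255,180:300];c=im['color'][95:255,180:300].astype(int)
m=(c.min(-1)>120)&(c.max(-1)-c.min(-1)<40);q=P[m]
print(np.percentile(q[:,2],[5,30,50,95]))
tab=q[q[:,2]>24];print(cv2.minAreaRect(tab[:,:2].astype(np.float32)))
r=q[(q[:,2]<23)&(q[:,0]>490)]
from scipy.optimize import minimize
f=lambda x:np.mean(np.abs(np.hypot(r[:,0]-x[0],r[:,1]-x[1])-34))
o=minimize(f,[522,326],method='Nelder-Mead');print(o.x,o.fun)
E
```

```text
229 198 [476.6 330.2  28. ]
249 198 [477.9 312.8  28. ]
228.5 244 [432.7 329.5  28. ]
249 243.5 [434.7 310.8  28. ]
207 113 [546. 352.  18.]
269 115 [548.3 300.3  18. ]
192 141 [522.1 364.7  18. ]
284 141 [528.1 286.   18. ]
[nan nan nan nan]
((455.1897888183594, 321.5220642089844), (43.65908432006836, 19.437463760375977), 2.637470245361328)
[526.15104746 325.84972333] 3.27373191375574
```

Request:
apply_moves:
  plan: [-1,-0.008,0.018,-0.01,-1,-1,-0.017,0.035,-0.02,-1,-1,-0.017,0.035,-0.03,-1,-1,-0.017,0.035,-0.055,-1,-1,-0.017,0.035,-0.08,-1,-1,-0.017,0.035,-0.1,-1,-1,-0.017,0.035,-0.1,-1,-1,-0.017,0.035,-0.1,-1]

```text
clock: 2.2
position: [453.7, 321.1, 39.1]
ee_rot: [1.0, 0.03, -0.001, 0.001]
contact_force: [-0.2, 0.2, -0.1]
gripper_width: 85.3
```

```bash
python3 - <<'E'
from h import *
s=ws('w2');print(s['position'],s['ee_rot'],s['contact_force'])
E
```

```text
[453.74834975 321.1114557   39.11403613] [ 9.99540137e-01  3.02911390e-02 -7.91163349e-04  1.15585935e-03] [-0.20204967  0.20544823 -0.0876115 ]
```

View pics/w2.png

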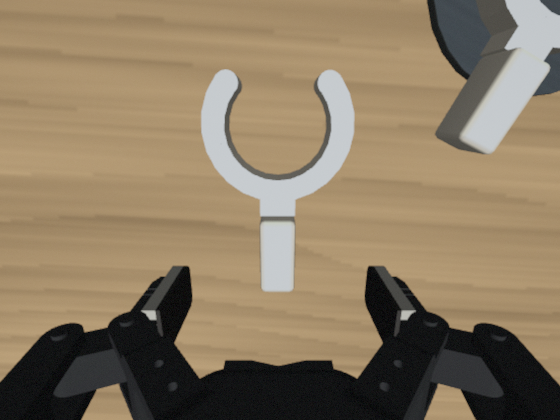

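The tab is centred between the jaws at (277,255) and aligned with them. Next I descend and close.

Request:
apply_moves:
  plan: [-1,0,0,-0.02,0,-1,0,0,-0.033,0,-1,0,0,-0.033,0,1,0,0,-0.033,0,1,0,0,-0.033,0,1,0,0,-0.033,0,1,0,0,-0.033,0,1,0,0,-0.033,0]

```text
clock: 2.92
position: [454.3, 322.3, 7.8]
ee_rot: [1.0, 0.031, 0.001, -0.001]
contact_force: [-0.2, 0.2, 0.2]
gripper_width: 25.3
```

Request:
apply_moves:
  plan: [1,0,0,0,0,1,0,0,0,0,1,0,0,0,0,1,0,0,0,0]

```text
clock: 3.25
position: [454.4, 322.4, 7.8]
ee_rot: [1.0, 0.031, 0.001, -0.0]
contact_force: [-1.5, -0.6, 5.6]
gripper_width: 18.2
```

Request:
apply_moves:
  plan: [1,0,0,0.01,0,1,0,0,0.03,0,1,0,0,0.06,0,1,0,0,0.09,0,1,0,0,0.12,0,1,0,0,0.12,0,1,0,0,0.12,0]

```text
clock: 3.83
position: [454.5, 322.6, 129.2]
ee_rot: [1.0, 0.03, 0.001, -0.002]
contact_force: [-1.2, -0.1, -1.3]
gripper_width: 18.8
```

```bash
python3 - <<'E'
from h import *
s=ws('w3');print(s['position'],s['ee_rot'],s['contact_force'],s['wrist_torque'],s['gripper_width'])
E
```

```text
[454.45016758 322.58199057 129.17532557] [ 0.99953368  0.03044983  0.00138509 -0.00181993] [-1.17406106 -0.07707752 -1.31654855] [-0.05596646  0.10179197  0.05653471] 18.785487549336786
```

View pics/w3.png

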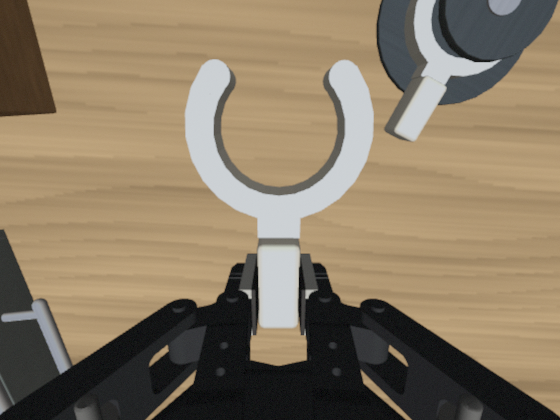

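The C is held straight by its tab at (279,285). Now I measure its offset and tilt in the tool frame.

```bash
python3 - <<'E'
from h import *
im=wr('w3');P=cloud(im);c=im['color'].astype(int)
s=np.load('pics/w3s.npz');Rm=R.from_quat(s['q']).as_matrix()
Q=(P-s['p'])@Rm   # tool coords
m=(c.min(-1)>120)&(c.max(-1)-c.min(-1)<40)&(P[...,2]>95)
v,u=np.indices(m.shape); 
mr=m&(v<215)&(u>180)&(u<380); mr=cv2.erode(mr.astype(np.uint8),np.ones((3,3)))>0
q=Q[mr];q=q[np.isfinite(q).all(1)]
A=np.c_[q[:,:2],np.ones(len(q))];co=np.linalg.lstsq(A,q[:,2],rcond=None)[0];print('plane',co,len(q),'resid',np.std(A@co-q[:,2]))
mt=m&(v>250)&(v<320)&(u>262)&(u<296);t=Q[mt];t=t[np.isfinite(t).all(1)];print('tab z',t.min(0),t.max(0),np.median(t,0))
print('ring bbox',q.min(0),q.max(0))
from scipy.optimize import minimize
o=minimize(lambda x:np.mean(np.abs(np.hypot(q[:,0]-x[0],q[:,1]-x[1])-34)),[70,0],method='Nelder-Mead');print('ring tool',o.x,o.fun)
zt=np.r_[o.x,1]@co; print('ring top tool z',zt)
E
```

```text
plane [ 2.57292812e-03 -2.19258041e-03 -9.78327675e+00] 9163 resid 0.6256336983634816
tab z [-16.92446634  -7.52304834 -21.37733186] [ 20.69475459   8.05371729 -17.48700129] [  2.93769688   0.26746122 -19.72698613]
ring bbox [ 34.4789906  -39.38843927 -12.08169202] [99.27652773 40.14642872 -7.15866657]
ring tool [71.78853458  0.33433262] 2.7074304405153513
ring top tool z -9.599303064834828
```

Request:
apply_moves:
  plan: [1,0,-0.015,0,-1,1,0,-0.04,0,-2,1,0,-0.07,0,-4,1,0,-0.1,0,-6,1,0,-0.13,0,-7,1,0,-0.16,0,-8,1,0,-0.19,0,-9,1,0,-0.22,0,-10]

```text
clock: 4.55
position: [452.2, 99.3, 125.5]
ee_rot: [0.998, -0.057, -0.002, 0.001]
contact_force: [0.6, -0.4, -0.4]
gripper_width: 18.9
```

Request:
apply_moves:
  plan: [1,0,-0.03,0,0,1,0,-0.06,0,0,1,0,-0.09,0,0,1,-0.002,-0.12,0,0,1,-0.004,-0.15,0,0,1,-0.006,-0.18,0,0,1,-0.008,-0.21,0,0,1,-0.01,-0.24,0,0]

```text
clock: 5.22
position: [441.8, -139.9, 125.5]
ee_rot: [0.998, -0.057, -0.002, 0.0]
contact_force: [0.5, 0.4, -0.8]
gripper_width: 18.6
```

Request:
apply_moves:
  plan: [1,0,-0.025,0,0,1,0,-0.042,0,0,1,0,-0.042,0,0,1,0,-0.042,0,0]

```text
clock: 5.55
position: [442.2, -180.9, 125.5]
ee_rot: [0.998, -0.058, -0.002, -0.0]
contact_force: [0.1, 0.3, 0.2]
gripper_width: 18.6
```

```bash
python3 - <<'E'
from h import *
s=ws('w4');print(s['position'],s['ee_rot'],s['contact_force'],s['wrist_torque'],s['gripper_width'])
E
```

```text
[ 442.20528886 -180.88045349  125.49691166] [ 9.98303420e-01 -5.81968826e-02 -1.83748787e-03 -1.64840920e-04] [0.09440907 0.31316607 0.19036814] [-0.022857    0.04382689 -0.00334917] 18.55870077792427
```

View pics/w4.png

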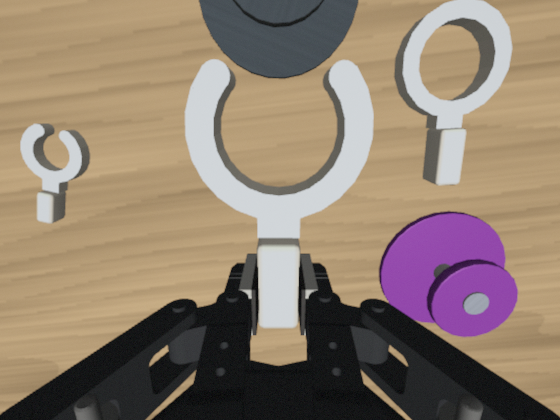

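The foot's plate spans u = 199 to 358, centred at 278 and in line with the C's gap. The purple foot and the closed ring are well to the right.

```bash
python3 - <<'E'
from h import *
im=wr('w4');s=np.load('pics/w4s.npz');x=R.from_quat(s['q']).as_matrix()[:,0];y=R.from_quat(s['q']).as_matrix()[:,1]
e=w(im,278,77.5,8);print('xaxis',x,'plate near edge',e,'foot est',e+60*x)
for u in(199.5,358):print(w(im,u,3,8))
P=cloud(im);c=im['color'].astype(int);m=(P[...,2]>55)&(P[...,2]<66)
v,u=np.indices(m.shape);m&=(v<40)&(u>220)&(u<340);q=P[m];print(len(q), q.min(0) if len(q) else 0,np.median(q,0))
pts=np.array([w(im,a,b,8)[:2] for a,b in[(199.5,3),(212,32),(240,63),(278,77.5),(318,65),(345,35),(357,5)]])
from scipy.optimize import least_squares
print(least_squares(lambda p:np.hypot(pts[:,0]-p[0],pts[:,1]-p[1])-60,[605,-199]))
F=least_squares(lambda p:np.hypot(pts[:,0]-p[0],pts[:,1]-p[1])-60,[605,-199]).x
for f in(F,np.array([606,-199.])):
  print(f,'tool rel',(np.r_[f,0]-s['p'])@x,(np.r_[f,0]-s['p'])@y,'TCP target',f-71.6*x[:2]-0.3*y[:2])
E
```

```text
xaxis [ 0.99321949 -0.11619569 -0.00368793] plate near edge [ 547.79692896 -193.1439545     8.        ] foot est [ 607.39009854 -200.11569579    7.77872436]
[ 605.03395701 -141.21235563    8.        ]
[ 591.37029571 -258.05818597    8.        ]
1489 [ 572.71196704 -223.92809088   55.00078405] [ 580.26422178 -197.11689117   57.37195463]
     message: Both `ftol` and `xtol` termination conditions are satisfied.
     success: True
      status: 4
         fun: [ 7.765e-03 -1.048e+00 -6.929e-01  1.236e+00  4.912e-01
               -6.835e-01 -9.276e-01]
           x: [ 6.085e+02 -2.011e+02]
        cost: 2.3367853830429697
         jac: [[ 5.794e-02 -9.983e-01]
               [ 3.943e-01 -9.190e-01]
               ...
               [ 6.244e-01  7.811e-01]
               [ 3.104e-01  9.506e-01]]
        grad: [ 2.381e-07  1.239e-08]
  optimality: 2.3806718485452905e-07
 active_mask: [ 0.000e+00  0.000e+00]
        nfev: 5
        njev: 5
[ 608.51099769 -201.11930058] tool rel 167.99256205343676 0.7920088206968732 TCP target [ 537.43134106 -192.50172146]
[ 606. -199.] tool rel 165.25233661077252 -1.0211658760955282 TCP target [ 534.92034337 -190.38242088]
```

Request:
apply_moves:
  plan: [1,0,0,-0.02,0,1,0,0,-0.05,0,1,0,0,-0.08,0,1,0,0,-0.101,0,1,0,0,-0.101,0,1,0,0,-0.101,0]

```text
clock: 6.1
position: [443.2, -179.3, 25.2]
ee_rot: [0.998, -0.056, -0.002, 0.0]
contact_force: [1.0, 0.6, 0.5]
gripper_width: 19.0
```

```bash
python3 - <<'E'
from h import *
s=ws('w5');print(s['position'],s['ee_rot'],s['contact_force'],s['gripper_width']); snap('side','side5')
c=ld('side5')['color'][:,:,::-1][110:230,230:430]
cv2.imwrite('pics/c5.png',cv2.resize(c,None,fx=4,fy=4,interpolation=cv2.INTER_CUBIC))
E
```

```text
[ 443.16046517 -179.33843252   25.18791923] [ 9.98437027e-01 -5.58622054e-02 -1.70556076e-03  8.78596713e-05] [0.97655494 0.64535071 0.51114949] 18.95967746850739
```

View pics/c5.png

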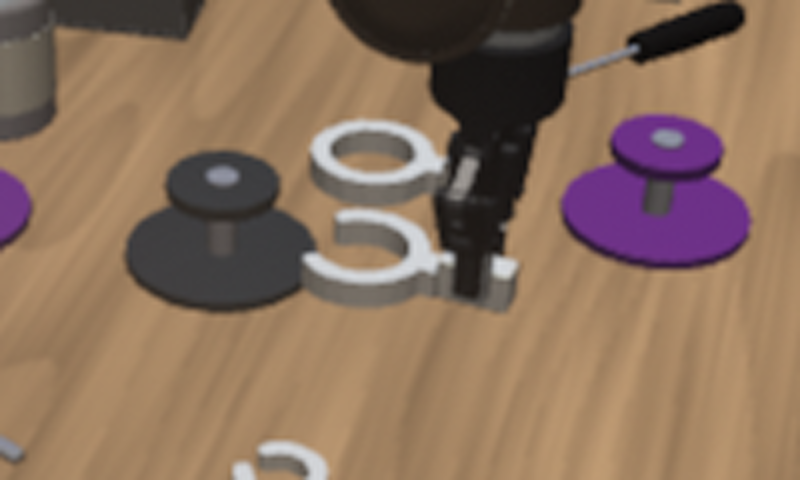

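Request:
apply_moves:
  plan: [1,0.012,-0.0015,0,0,1,0.025,-0.003,0,0,1,0.037,-0.0045,0,0,1,0.05,-0.006,0,0,1,0.05,-0.006,0,0]

```text
clock: 6.62
position: [498.1, -186.4, 28.2]
ee_rot: [0.998, -0.056, 0.004, 0.0]
contact_force: [0.9, 0.5, 0.1]
gripper_width: 18.6
```

```bash
python3 - <<'E'
from h import *
s=ws('w6');print(s['position'],s['ee_rot'],s['contact_force'],s['gripper_width'])
E
```

```text
[ 498.13191102 -186.35171686   28.23795661] [ 9.98426649e-01 -5.59558991e-02  3.60720611e-03  3.88616599e-04] [0.87770002 0.48322474 0.06526197] 18.618621947446233
```

View pics/w6.png

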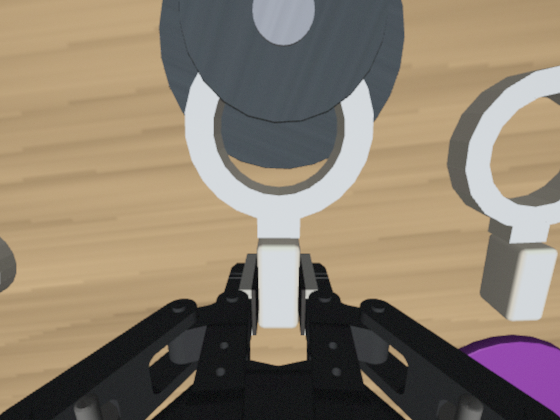

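The C is now entering under the head. The head bolt at (284,10) is a few pixels right of the C's axis at u = 279. I'll compute that offset.

```bash
python3 - <<'E'
from h import *
im=wr('w6');s=np.load('pics/w6s.npz');M=R.from_quat(s['q']).as_matrix()
for z in (58,60,62):
  p=w(im,284,10,z);print(z,p,(p-s['p'])@M)
pts=[(179,5),(200,75),(240,113),(284,122),(330,112),(372,70),(389,5)]
for z in (60,):
  a=np.array([((w(im,u,v,z)-s['p'])@M)[:2] for u,v in pts]);
  from scipy.optimize import least_squares
  print(least_squares(lambda p:np.hypot(a[:,0]-p[0],a[:,1]-p[1])-p[2],[100,0,35]).x)
# ring centre tool check
b=np.array([((w(im,u,v,s['p'][2]+9.6)-s['p'])@M)[:2] for u,v in [(186,125),(373,125),(280,219),(205,188),(354,188)]])
print(least_squares(lambda p:np.hypot(b[:,0]-p[0],b[:,1]-p[1])-40,[70,0]).x)
print(arm.read_state()['position'])
E
```

```text
58 [ 607.87858521 -200.39489054   58.        ] [110.84132771   1.70337882 -28.95895409]
60 [ 607.2921029  -200.29059803   60.        ] [110.26137348   1.66601675 -30.96322343]
62 [ 606.70562058 -200.18630552   62.        ] [109.68141924   1.62865468 -32.96749277]
[109.03025743   1.80037567  33.70190883]
[70.35547305  0.43116462]
[ 496.0198034  -186.10464842   27.65356119]
```

Request:
apply_moves:
  plan: [1,0,0,0,0]

```text
clock: 6.75
position: [493.9, -185.9, 26.9]
ee_rot: [0.998, -0.057, 0.001, -0.0]
contact_force: [-0.6, -0.1, -1.3]
gripper_width: 18.6
```

Request:
apply_moves:
  plan: [1,0.01,-0.002,0,0,1,0.02,-0.004,0,0,1,0.03,-0.005,0,0,1,0.038,-0.006,0,0,1,0.0425,-0.006,0,0,1,0.0425,-0.006,0,0,1,0.0425,-0.006,0,0,1,0.0425,-0.006,0,0]

```text
clock: 7.42
position: [535.7, -192.0, 25.7]
ee_rot: [0.998, -0.057, -0.001, -0.0]
contact_force: [0.3, -0.2, -0.3]
gripper_width: 18.5
```

```bash
python3 - <<'E'
from h import *
s=ws('w7');print(s['position'],s['ee_rot'],s['contact_force'],s['wrist_torque'],s['gripper_width']);snap('side','side7');snap('scene','scene7')
a=ld('side7')['color'][:,:,::-1][125:200,240:350];b=ld('scene7')['color'][:,:,::-1][140:220,170:280]
f=lambda c:cv2.resize(c,None,fx=3.6,fy=3.6,interpolation=cv2.INTER_CUBIC)
a,b=f(a),f(b);o=np.zeros((max(len(a),len(b)),a.shape[1]+b.shape[1],3),np.uint8);o[:len(a),:a.shape[1]]=a;o[:len(b),a.shape[1]:]=b
cv2.imwrite('pics/c7.png',o)
E
```

```text
[ 535.7033355  -192.00178587   25.71047341] [ 9.98385691e-01 -5.67954712e-02 -5.26027542e-04 -1.02462257e-04] [ 0.31575228 -0.24475892 -0.26260036] [-0.01635337  0.0994755  -0.02853935] 18.505467145599294
```

View pics/c7.png

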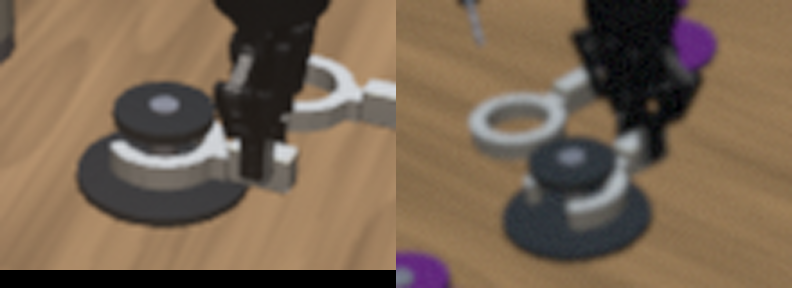

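View pics/w7.png

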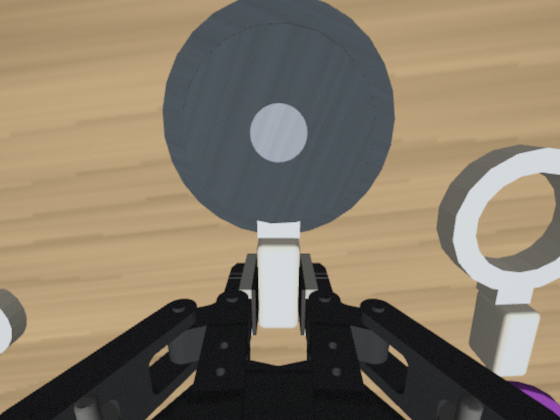

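Both views show the C around the stem, under the head and above the plate. I'll check the centring from the bolt at (278.5,132).

```bash
python3 - <<'E'
from h import *
im=wr('w7');s=np.load('pics/w7s.npz');M=R.from_quat(s['q']).as_matrix()
for z in (58,60,62): p=w(im,278.5,132,z);print(z,p,(p-s['p'])@M)
print(arm.read_state()['position'])
E
```

```text
58 [ 607.73274925 -200.13155136   58.        ] [ 72.4523644   -0.09604898 -32.36647535]
60 [ 607.83693473 -200.13800102   60.        ] [ 72.55448512  -0.10174604 -34.36658413]
62 [ 607.9411202  -200.14445068   62.        ] [ 72.65660584  -0.10744311 -36.36669291]
[ 535.9826387  -192.08465138   25.88949016]
```

Request:
apply_moves:
  plan: [1,0,0,-0.003,0,1,0,0,-0.006,0,1,0,0,-0.0085,0,1,0,0,-0.0085,0,1,0,0,-0.0085,0,1,0,0,-0.0085,0]

```text
clock: 8.07
position: [536.5, -192.2, 17.3]
ee_rot: [0.998, -0.057, -0.0, 0.0]
contact_force: [-1.1, -0.1, -0.4]
gripper_width: 18.6
```

Request:
apply_moves:
  plan: [1,0,0,-0.001,0,1,0,0,-0.001,0,1,0,0,-0.001,0]

```text
clock: 8.32
position: [536.4, -192.1, 16.4]
ee_rot: [0.998, -0.057, 0.0, -0.0]
contact_force: [-0.1, 0.0, -1.2]
gripper_width: 18.7
```

Request:
apply_moves:
  plan: [1,0,0,-0.001,0,1,0,0,-0.001,0,1,0,0,-0.001,0]

```text
clock: 8.57
position: [536.7, -192.2, 15.8]
ee_rot: [0.998, -0.057, 0.0, 0.0]
contact_force: [-1.2, -0.2, 2.8]
gripper_width: 18.9
```

Light contact at +2.8 N, so the C is on the plate. Next I release and then rise.

Request:
apply_moves:
  plan: [0,0,0,0,0,0,0,0,0,0,0,0,0,0,0,0,0,0,0,0,-1,0,0,0,0,-1,0,0,0,0,-1,0,0,0,0,-1,0,0,0,0]

```text
clock: 9.23
position: [536.5, -192.1, 15.4]
ee_rot: [0.998, -0.057, -0.0, 0.0]
contact_force: [1.0, 0.7, 0.1]
gripper_width: 85.0
```

```bash
python3 - <<'E'
from h import *
s=ws('w8');print(s['position'],s['contact_force'],s['gripper_width'])
E
```

```text
[ 536.4577976  -192.12910534   15.37143855] [1.04612579 0.68382649 0.09634258] 85.03123287913475
```

View pics/w8.png

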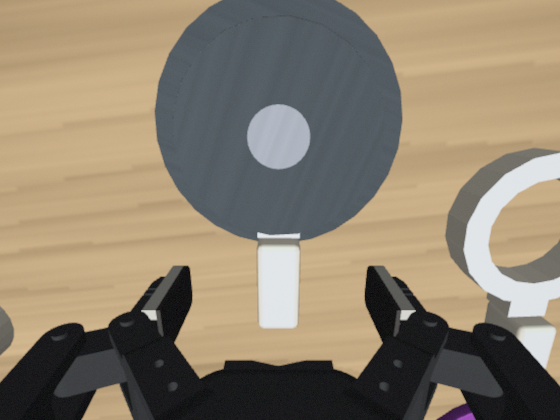

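The fingers are open and the tab hasn't moved, still at (279,283). I'll rise straight up and back off.

Request:
apply_moves:
  plan: [-1,0,0,0.01,0,-1,0,0,0.03,0,-1,0,0,0.06,0,-1,0,0,0.09,0,-1,-0.02,0,0.12,0,-1,-0.05,0,0.15,0,-1,-0.08,0,0.17,0,-1,-0.08,0,0.17,0]

```text
clock: 9.95
position: [454.1, -192.4, 190.9]
ee_rot: [0.998, -0.057, 0.004, 0.0]
contact_force: [0.9, 0.1, -0.3]
gripper_width: 85.5
```

Request:
apply_moves:
  plan: [-1,0,0,0,0,-1,0,0,0,0,-1,0,0,0,0]

```text
clock: 10.2
position: [456.7, -192.1, 184.8]
ee_rot: [0.998, -0.057, -0.001, -0.0]
contact_force: [-0.4, 0.4, 0.3]
gripper_width: 85.8
```

```bash
python3 - <<'E'
from h import *
s=ws('w9');print(s['position'],s['contact_force'],s['gripper_width']);snap('side','side9');snap('scene','scene9')
a=ld('side9')['color'][:,:,::-1][125:200,240:350];b=ld('scene9')['color'][:,:,::-1][140:220,170:280]
f=lambda c:cv2.resize(c,None,fx=3.6,fy=3.6,interpolation=cv2.INTER_CUBIC)
a,b=f(a),f(b);o=np.zeros((max(len(a),len(b)),a.shape[1]+b.shape[1],3),np.uint8);o[:len(a),:a.shape[1]]=a;o[:len(b),a.shape[1]:]=b
cv2.imwrite('pics/c9.png',o)
for n,y0,y1,x0,x1 in(('side9',150,195,260,330),('scene9',165,220,190,260)):
  im=ld(n);P=cloud(im);c=im['color'].astype(int);p=P[y0:y1,x0:x1];cc=c[y0:y1,x0:x1]
  m=(cc.min(-1)>110)&(cc.max(-1)-cc.min(-1)<40);q=p[m];q=q[np.hypot(q[:,0]-607,q[:,1]+200)<110]
  t=q[q[:,2]>31];t=t[(np.hypot(t[:,0]-607,t[:,1]+200)>47)];r=q[(q[:,2]>22)&(np.hypot(q[:,0]-607,q[:,1]+200)<45)&(q[:,2]<32)]
  print(n,'tab',len(t),np.median(t,0) if len(t) else '','ring top',len(r),np.percentile(r[:,2],[50,75,90]) if len(r) else '')
E
```

```text
[ 456.71255832 -192.06093975  184.811839  ] [-0.37213105  0.39861986  0.3094891 ] 85.76192007159462
side9 tab 85 [ 535.12099039 -189.19429361   35.90305844] ring top 140 [26.51956443 27.2677397  28.09390916]
scene9 tab 69 [ 537.77594655 -186.69429915   37.65183367] ring top 101 [28.18695021 29.02658716 29.88487837]
```

View pics/c9.png

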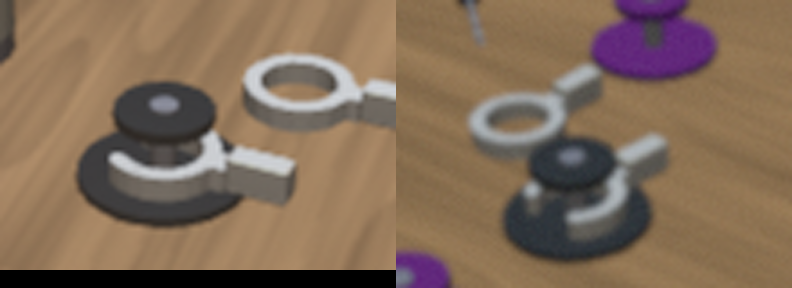

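View pics/w9.png

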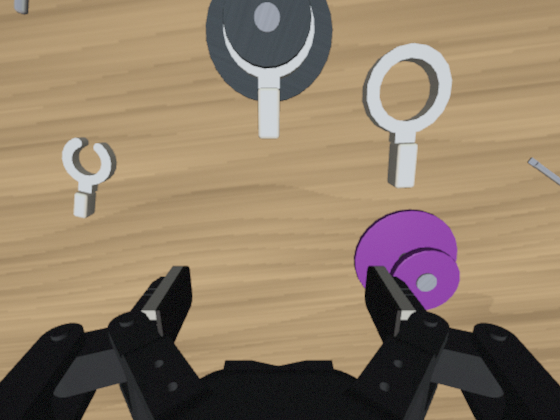

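Ring top is 8 mm higher than when it lay on the bench, and so is the tab top. The tab centre sits about 71 mm from the stem. That matches the spacer seated flat and centred, so I'm handing in.

```bash
python3 - <<'E'
from h import *
print(arm.job_done(), arm.read_state()['clock'])
E
```

```text
the job is handed in; nothing more can be done
the job is handed in; nothing more can be done
```

The large open C is on the bare dark foot. I gripped it by its tab, slid it in gap-first from the robot's side under the head, lowered it onto the plate and released it. The arm was well clear at hand-in, at about 10 s; `job_done` gave no verdict.

Last checks:
- **Centring:** before lowering, the wrist camera put the ring centre about 1–2 mm from the stem axis. After release, the tab centre was about 71 mm from the stem, against 72 mm nominal.
- **Flat on the plate:** the ring top measured 26.5 mm (side camera) and 28.2 mm (scene camera). Both are 8 mm above that camera's bench reading, which is the plate thickness. Tilt measured in the grip was about 0.2°.
- **Forces:** none of the wrist-force readings, taken at the end of each move, exceeded about 6 N.
- **Released:** the fingers were fully open and the tab had not moved.

No checks failed. The scene camera read about 2 mm higher than the side camera throughout. The estimates of the foot's position differed by 2–3 mm, well within the 16 mm tolerance.

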